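Find the unbolted flap of the scrap box and push it open

TASK

Only one of the four flaps in the top of the scrap box is unbolted. Press on their brass spots with the fingertips to find the flap that rocks, push that flap's spot down until it is open as far as it goes, and leave it standing open, hands clear. Do not pick up or shift the ring, the collet, the tape roll or the wooden block.

Things in the scene. Friction and masses are not known exactly. Their poses are not given: they have to be found in the camera images.
- scrap_box: Grey steel box, fixed to the bench, 250 (its x) x 234 (its y) x 76 mm high. Origin: centre of its underside; x points away from the robot (turned up to 23 degrees either way). Four dark grey flaps lie flush in its top, centres at (+-58, +-63) mm, each over a well with its floor at 6 mm. The ring blank and collet stand on the 39 mm rib between left and right flaps.
- flap_a (a joint): Tilt (rad) of the flap near the robot, left: plate 100 (box x) x 84 x 6 mm on an axle through its middle along the box's y. 0 = flush; positive = the half with the brass spot, towards the robot, is down. Stops: -0.12, 0.85. Three flaps, different each time, are bolted unseen: they give under 0.03 rad. The free one turns under 2 to 3 N on its spot and stays where left.
- flap_a_spot (a point): Centre of the brass spot (24 mm disc) on the upper face of the flap near the robot, left, 32 mm from its axle, 18 mm from its edge nearest the robot, 76 mm above the bench when shut; moves with the flap. Fingers pressed straight down here enter the well, to about 20 to 35 mm below the box's top when the flap is fully open.
- flap_b (a joint): Tilt (rad) of the flap near the robot, right: plate 100 (box x) x 84 x 6 mm on an axle through its middle along the box's y. 0 = flush; positive = the half with the brass spot, towards the robot, is down. Stops: -0.12, 0.85. Three flaps, different each time, are bolted unseen: they give under 0.03 rad. The free one turns under 2 to 3 N on its spot and stays where left.
- flap_b_spot (a point): Centre of the brass spot (24 mm disc) on the upper face of the flap near the robot, right, 32 mm from its axle, 18 mm from its edge nearest the robot, 76 mm above the bench when shut; moves with the flap. Fingers pressed straight down here enter the well, to about 20 to 35 mm below the box's top when the flap is fully open.
- flap_c (a joint): Tilt (rad) of the flap far row, left: plate 100 (box x) x 84 x 6 mm on an axle through its middle along the box's y. 0 = flush; positive = the half with the brass spot, towards the robot, is down. Stops: -0.12, 0.85. Three flaps, different each time, are bolted unseen: they give under 0.03 rad. The free one turns under 2 to 3 N on its spot and stays where left.
- flap_c_spot (a point): Centre of the brass spot (24 mm disc) on the upper face of the flap far row, left, 32 mm from its axle, 18 mm from its edge nearest the robot, 76 mm above the bench when shut; moves with the flap. Fingers pressed straight down here enter the well, to about 20 to 35 mm below the box's top when the flap is fully open.
- flap_d (a joint): Tilt (rad) of the flap far row, right: plate 100 (box x) x 84 x 6 mm on an axle through its middle along the box's y. 0 = flush; positive = the half with the brass spot, towards the robot, is down. Stops: -0.12, 0.85. Three flaps, different each time, are bolted unseen: they give under 0.03 rad. The free one turns under 2 to 3 N on its spot and stays where left.
- flap_d_spot (a point): Centre of the brass spot (24 mm disc) on the upper face of the flap far row, right, 32 mm from its axle, 18 mm from its edge nearest the robot, 76 mm above the bench when shut; moves with the flap. Fingers pressed straight down here enter the well, to about 20 to 35 mm below the box's top when the flap is fully open.
- ring_blank: Brass ring, 23 mm across, 8 mm high, loose on the rib of the box, in its near half. Origin at its underside.
- collet: Brass collet, 22 mm across, 28 mm high, loose on the rib of the box, in its far half. Origin at its underside.
- tape_roll: Orange tape roll, 64 mm across, 20 mm high, loose on the bench to the left of the box. Origin at its underside.
- file_block: Wooden sanding block, 90 x 30 x 22 mm, loose on the bench to the right of the box. Origin at its underside.

How it is judged:
By the outcome, as a careful person would: the job done as asked, in the order asked, and still so for the second after the job is handed in, with the robot touching nothing.
It also fails if it takes over 51 s, if anything falls off the work surface, if the arm or the gripper's body presses on something with over 40 N, if the wrist force passes 120 N, or if a joint passes its speed limit or range.

ROBOT

A 6-joint arm with a two-finger parallel gripper is mounted at the origin on the work surface. World frame = base frame: x ahead of the robot, y to its left, z up, the work surface at z = 0. Lengths are in mm, angles in rad, forces in N, time in s.
With the tool pointing down it reaches from about 375 to 975 mm from the base axis. Payload 3.8 kg.
Tool frame: the origin (TCP) lies midway between the tips of the shut fingers; the grasp point (between the pads) lies 19 mm behind it; z points along the fingers, y is the line along which they close (so a half turn about z gives the same grasp; the last joint's range is limited). The gripper opens to 85 mm and grips with 20 to 120 N. Pads are 22 mm wide; open, the fingers measure 114 mm over their backs; the gripper's body (76 mm by 85 mm) begins 54 mm behind the grasp point. The pads swing forward as they close: fully open they stand 13 mm farther back than shut.
Start: joints at [1.208, 0.264, 1.604, -0, 1.274, -0.037], TCP at [216.043, 639.487, 231.28] pointing down, gripper open.
Joint ranges: [-2.63, 2.63], [-0.94, 2.18], [0.31, 2.57], [-1.31, 4.45], [0, 2.66], [-2.55, 2.55]. Speed limits (rad/s): [2.57, 2.57, 3.14, 3.14, 3.14, 3.14].

INTERFACE

Orientations are given as [roll, pitch, yaw] about the fixed x, y, z axes, in that order (R = Rz(yaw) Ry(pitch) Rx(roll)).
In Python, from bench import * gives the robot as it stands.
- The arm moves only by the shell command python3 -m handwheel 'ROWS' [OPENING]. ROWS is JSON, a list of rows, each a list of 2 entries, a list of its own where there are three numbers: the shift along the tool's x, y, z in m, then the turn, a rotation vector about the tool's x, y, z in degrees. A call has 1 to 8 rows; each row is the pose to reach, as a shift and turn from the pose commanded when the call began, along the tool's axes at that moment; what a row does not reach only later rows make up. A row lasts 1/8 s, in which the tool goes at most 62.5 mm and 10.7 degrees, less where a joint would pass 70% of its speed; a pose out of reach is approached as far as the arm can. A call with a gripper value outside its range is refused whole. OPENING is the finger opening in m, from 0 to 0.0854, set as the call begins (- or left out, the last holds). The fingers move at their own pace and stop on an object; the grip force is fixed at half the most. Time passes only in rows, so rows that repeat a pose let the fingers close. It gives the time, the measured TCP pose, the force, the opening and the grip force at its end, in the units of the state.
- read_state(): the state, without advancing time (a new reading comes with each control period).
- read_camera(name): name is "scene" or "top" or "wrist"; returns a dict with "pixels" (420x560x3 uint8, red, green, blue), "depth" (420x560 float32, mm along the optical axis (not along the pixel's ray), 0 where there is no reading), "intrinsics" (3x3 intrinsics, pixels), "camera_from_world" (4x4, takes a point from world to camera coordinates). Camera axes: x right, y down, z forward; pixel columns grow to the right and rows downward; lengths in mm; the calibration is good to about 2 mm. A picture is of the moment at which its call begins.
- sign_off(): hands the job in; it is judged then, once.
The state is a dict: "t": time; "joint_positions": joint angles; "dq": joint speeds; "effort": joint torques, N m; "tool_pos": TCP position; "tool_rot": TCP orientation; "wrist_force": force on the tool from outside, world axes, zero at the start; "torque": the same for the moment, N m; "width": finger opening in mm; "gripper_force": force on a finger pad.
Only numpy, scipy, OpenCV 4.12 (cv2) and the standard library are available. Lean on these libraries where they do the work, as an engineer would, in place of code of your own. Each camera call takes 0.05 s, during which the arm holds its last target. There are 200 camera calls.

## Working session

There is one attempt and no reset: what is moved stays moved. The work goes in short steps, Python scripts to look and compute and a shell command to move; the robot and the scene stay as the last step left them, time stands still between calls to the robot, and variables do not carry over. Pictures are saved under pics/ and viewed, at most 10 in all, crops included, and the job is handed in when it is done.

```bash
mkdir -p pics; ls
python3 - <<'E'
from bench import *
import cv2,pickle,numpy as np
s=read_state();print({k:np.round(v,3).tolist() for k,v in s.items()})
for n in("top","scene"):
    c=read_camera(n);pickle.dump(c,open(n+".pkl","wb"))
    cv2.imwrite(f"pics/{n}0.png",c["pixels"][:,:,::-1]);print(n,c["camera_from_world"].round(2).tolist(),c["intrinsics"].tolist())
E
```

```text
pics
{'t': 0.0, 'joint_positions': [1.208, 0.265, 1.605, 0.0, 1.274, -0.037], 'dq': [-0.0, -0.001, -0.0, -0.003, 0.0, 0.0], 'effort': [-0.002, -51.512, -36.731, -0.0, 0.013, -0.0], 'tool_pos': [215.791, 638.792, 229.934], 'tool_rot': [-3.139, -0.0, 2.816], 'wrist_force': [0.885, 0.085, 0.113], 'torque': [-0.007, 0.011, -0.007], 'gripper_force': 0.0, 'width': 85.226}
top [[0.01, -1.0, -0.01, 22.35], [-1.0, -0.01, -0.04, 573.51], [0.04, 0.01, -1.0, 1117.12], [0.0, 0.0, 0.0, 1.0]] [[505.6880599497356, 0.0, 275.982975440347], [0.0, 505.6880599497356, 213.8344777783105], [0.0, 0.0, 1.0]]
scene [[-0.83, 0.55, -0.01, 479.07], [0.43, 0.63, -0.65, -204.01], [-0.35, -0.54, -0.76, 934.86], [0.0, 0.0, 0.0, 1.0]] [[401.41334167026105, 0.0, 282.7675304068148], [0.0, 401.41334167026105, 213.0855551667538], [0.0, 0.0, 1.0]]
```

View pics/top0.png

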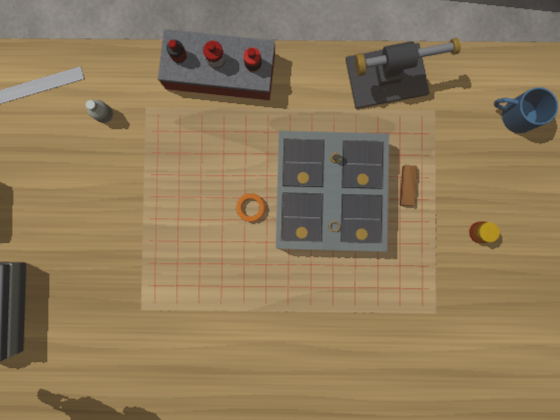

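View pics/scene0.png

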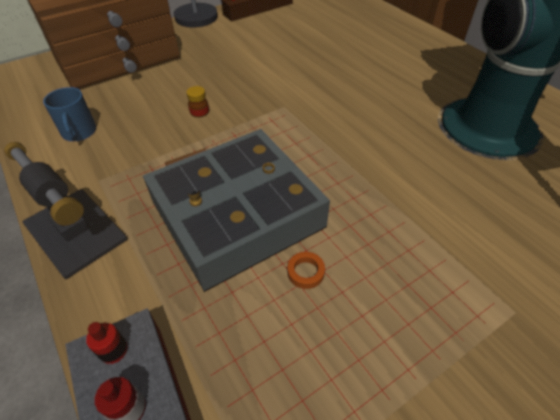

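Both views show the flaps shut. In the top view the brass spots are near a (302,233), b (362,234), c (303,178) and d (363,180). The ring is at (335,226), the collet at (337,159), the tape at (251,208) and the block at (409,186). In the scene view the same layout appears, with nothing on the path from the start.

```bash
cat > h.py <<'E'
import numpy as np,cv2,pickle
from scipy.spatial.transform import Rotation as Ro
def ray(c,u,v,z):
    T=c["camera_from_world"];R=T[:3,:3];o=-R.T@T[:3,3]
    d=R.T@np.linalg.inv(c["intrinsics"])@[u,v,1];return o+d*(z-o[2])/d[2]
def spots(c,z=76,amin=30):
    h=cv2.cvtColor(c["pixels"],cv2.COLOR_RGB2HSV)
    m=cv2.inRange(h,(12,110,80),(28,255,255))
    n,l,st,ce=cv2.connectedComponentsWithStats(m)
    return [(ce[i].round(1).tolist(),int(st[i,4]),ray(c,*ce[i],z).round(1).tolist()) for i in range(1,n) if st[i,4]>amin]
def totool(s,target):
    return Ro.from_euler('xyz',s["tool_rot"]).inv().apply(np.array(target)-s["tool_pos"])
E
python3 - <<'E'
from h import *
for n in("top","scene"):
    c=pickle.load(open(n+".pkl","rb"))
    for q in spots(c,76,20):
        x,y=q[2][:2]
        if 350<x<800 and -300<y<150 and q[1]<400:print(n,q)
E
```

```text
top ([245.5, 120.0], 22, [769.7, 94.4, 76.0])
top ([223.5, 122.5], 28, [763.9, 141.1, 76.0])
top ([402.9, 137.1], 239, [735.8, -239.9, 76.0])
top ([421.5, 124.0], 34, [764.2, -279.2, 76.0])
top ([223.6, 138.3], 29, [730.1, 140.5, 76.0])
top ([245.9, 137.6], 28, [732.0, 93.0, 76.0])
top ([334.5, 157.5], 36, [691.1, -95.3, 76.0])
top ([421.7, 208.4], 186, [584.9, -279.2, 76.0])
top ([302.6, 177.1], 101, [648.8, -27.9, 76.0])
top ([267.2, 179.7], 44, [642.5, 46.7, 76.0])
top ([362.2, 178.8], 100, [646.4, -154.0, 76.0])
top ([222.5, 189.5], 28, [620.9, 141.1, 76.0])
top ([222.5, 206.2], 25, [585.4, 140.7, 76.0])
top ([266.5, 227.5], 28, [541.5, 47.2, 76.0])
top ([301.3, 232.0], 101, [532.6, -26.1, 76.0])
top ([361.0, 233.7], 100, [530.4, -151.8, 76.0])
top ([222.0, 240.2], 26, [513.7, 140.7, 76.0])
top ([243.5, 253.1], 28, [487.0, 95.0, 76.0])
top ([221.1, 257.4], 31, [477.6, 142.0, 76.0])
top ([377.5, 258.0], 26, [479.8, -186.4, 76.0])
top ([242.2, 268.8], 56, [454.3, 97.3, 76.0])
top ([420.7, 280.4], 84, [434.1, -276.6, 76.0])
top ([221.5, 273.7], 27, [443.4, 140.7, 76.0])
top ([265.5, 273.0], 30, [446.0, 48.2, 76.0])
top ([310.5, 277.1], 46, [438.5, -46.3, 76.0])
top ([388.4, 285.9], 180, [421.9, -209.3, 76.0])
top ([332.5, 286.5], 75, [419.3, -92.5, 76.0])
top ([265.2, 293.8], 39, [402.6, 48.4, 76.0])
top ([243.5, 293.0], 24, [403.7, 94.0, 76.0])
top ([299.2, 286.9], 21, [417.7, -22.8, 76.0])
top ([354.5, 296.2], 33, [399.6, -138.5, 76.0])
top ([287.5, 297.0], 30, [396.4, 1.6, 76.0])
scene ([259.0, 148.9], 89, [529.0, -151.1, 76.0])
scene ([268.1, 167.4], 53, [542.1, -97.7, 76.0])
scene ([204.2, 171.7], 100, [644.8, -153.3, 76.0])
scene ([295.3, 188.7], 109, [531.3, -25.4, 76.0])
scene ([195.2, 201.8], 65, [690.5, -95.4, 76.0])
scene ([237.1, 216.2], 132, [646.9, -27.5, 76.0])
```

```bash
python3 -m handwheel '[[[-0.512,-0.530,0.09],[0,0,-17.8]],[[-0.512,-0.530,0.09],[0,0,-17.8]],[[-0.512,-0.530,0.09],[0,0,-17.8]],[[-0.512,-0.530,0.09],[0,0,-17.8]],[[-0.512,-0.530,0.09],[0,0,-17.8]],[[-0.512,-0.530,0.09],[0,0,-17.8]],[[-0.512,-0.530,0.09],[0,0,-17.8]],[[-0.512,-0.530,0.09],[0,0,-17.8]]]' 0
python3 - <<'E'
from h import *
from bench import *
s=read_state();print(s["tool_pos"],s["tool_rot"],totool(s,[532,-26,135]).round(1))
E
```

```text
t: 1.1
tool_pos: [428.8, 189.0, 170.3]
tool_rot: [3.142, 0.0, 3.127]
wrist_force: [1.2, -0.0, -0.6]
width: -0.1
gripper_force: 0.0
[428.7661265  189.02705739 170.29362883] [3.14150124e+00 2.25626557e-04 3.12674855e+00] [-106.4 -213.5   35.3]
```

```bash
python3 -m handwheel '[[[-0.104,-0.210,0.035],[0,0,0]],[[-0.104,-0.210,0.035],[0,0,0]],[[-0.104,-0.210,0.035],[0,0,0]],[[-0.104,-0.210,0.035],[0,0,0]],[[-0.104,-0.210,0.035],[0,0,0]],[[-0.104,-0.210,0.035],[0,0,0]]]'
python3 - <<'E'
from h import *
from bench import *
s=read_state();print(s["tool_pos"],s["tool_rot"],totool(s,[532,-26,78]).round(1))
c=read_camera("wrist");cv2.imwrite("pics/w1.png",c["pixels"][:,:,::-1])
for q in spots(c,76,200):
    if q[1]<9000: print(q)
E
```

```text
t: 1.85
tool_pos: [528.6, -20.4, 135.1]
tool_rot: [3.141, -0.002, 3.126]
wrist_force: [-1.1, 0.3, 0.3]
width: 0.2
gripper_force: 0.0
[528.59620731 -20.38196313 135.13558635] [ 3.14099930e+00 -1.54223040e-03  3.12561004e+00] [-3.6 -5.6 57.1]
([75.4, 236.7], 1010, [529.7, -150.9, 76.0])
([270.5, 236.9], 994, [532.0, -25.4, 76.0])
([406.3, 268.3], 2048, [556.0, 64.2, 76.0])
([165.4, 260.2], 584, [547.3, -95.0, 76.0])
([9.6, 335.4], 1387, [604.3, -213.2, 76.0])
([278.8, 378.5], 271, [646.1, -22.1, 76.0])
```

View pics/w1.png

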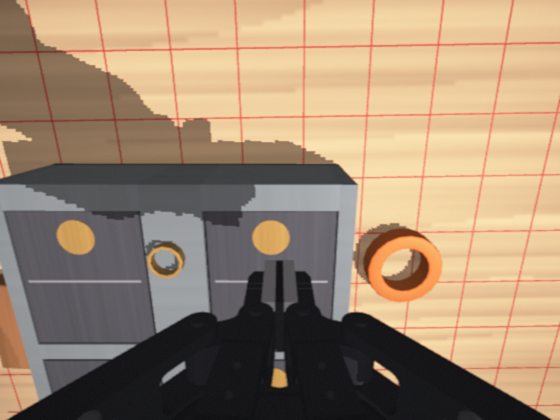

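The wrist view shows spot a at (270,237), spot b at (75,237) and the ring at (165,260), all agreeing with the first estimates. I'll press on a.

```bash
python3 -m handwheel '[[[-0.0035,-0.005,0.04],[0,0,0]],[[-0.0035,-0.005,0.056],[0,0,0]],[[-0.0035,-0.005,0.056],[0,0,0]]]'; python3 -m handwheel '[[[0,0,0.002],[0,0,0]],[[0,0,0.004],[0,0,0]]]';python3 -m handwheel '[[[0,0,0.001],[0,0,0]],[[0,0,0.002],[0,0,0]]]'
```

```text
t: 2.28
tool_pos: [530.8, -24.4, 78.3]
tool_rot: [3.141, -0.004, 3.128]
wrist_force: [-0.2, -0.3, 0.1]
width: 0.4
gripper_force: 0.0
t: 2.52
tool_pos: [533.8, -25.5, 76.9]
tool_rot: [-3.141, 0.002, 3.127]
wrist_force: [0.4, 0.5, -0.0]
width: 0.4
gripper_force: 0.0
t: 2.78
tool_pos: [533.4, -25.6, 74.5]
tool_rot: [3.141, 0.001, 3.126]
wrist_force: [0.3, 1.2, 2.2]
width: 0.1
gripper_force: 1.4
```

```bash
python3 -m handwheel '[[[0,0,0.001],[0,0,0]],[[0,0,0.002],[0,0,0]]]';python3 -m handwheel '[[[0,0,0.001],[0,0,0]],[[0,0,0.002],[0,0,0]]]'
```

```text
t: 3.02
tool_pos: [533.3, -25.7, 72.0]
tool_rot: [3.142, 0.001, 3.126]
wrist_force: [0.2, 1.5, 2.9]
width: -0.3
gripper_force: 1.3
t: 3.28
tool_pos: [533.3, -25.7, 69.9]
tool_rot: [-3.142, 0.001, 3.126]
wrist_force: [1.8, -0.1, 2.9]
width: -0.1
gripper_force: 1.3
```

Flap a gives at about 2.9 N, so it is the free one. I'll keep pushing straight down until it hits the stop.

```bash
python3 -m handwheel '[[[0,0,0.004],[0,0,0]],[[0,0,0.008],[0,0,0]],[[0,0,0.010],[0,0,0]]]';python3 -m handwheel '[[[0,0,0.002],[0,0,0]],[[0,0,0.004],[0,0,0]]]';python3 -m handwheel '[[[0,0,0.001],[0,0,0]],[[0,0,0.002],[0,0,0]],[[0,0,0.002],[0,0,0]]]'
```

```text
t: 3.65
tool_pos: [531.9, -25.8, 58.9]
tool_rot: [-3.141, -0.002, 3.127]
wrist_force: [-0.8, -0.5, 2.6]
width: -0.1
gripper_force: 1.1
t: 3.9
tool_pos: [532.4, -25.7, 55.3]
tool_rot: [-3.142, -0.001, 3.126]
wrist_force: [-0.9, 0.2, 1.6]
width: -0.2
gripper_force: 1.0
t: 4.28
tool_pos: [532.4, -25.6, 53.4]
tool_rot: [3.142, -0.001, 3.127]
wrist_force: [-0.1, -0.9, -0.1]
width: 0.1
gripper_force: 0.1
```

```bash
for i in 1 2 ; do python3 -m handwheel '[[[0,0,0.001],[0,0,0]],[[0,0,0.003],[0,0,0]],[[0,0,0.003],[0,0,0]]]' | grep -E 'pos|force'; done
python3 - <<'E'
from h import *
from bench import *
cc=[]
for n in("wrist","scene"):
    p=read_camera(n)["pixels"]; cc.append(p if n=="wrist" else cv2.resize(p[110:290,130:370],(560,420)))
cv2.imwrite("pics/w2.png",cv2.resize(np.hstack(cc),(800,300))[:,:,::-1])
E
```

```text
tool_pos: [533.0, -25.7, 51.4]
wrist_force: [-2.3, 0.3, 6.9]
gripper_force: 3.2
tool_pos: [533.2, -25.7, 51.0]
wrist_force: [-9.8, 0.1, 24.8]
gripper_force: 12.0
```

View pics/w2.png

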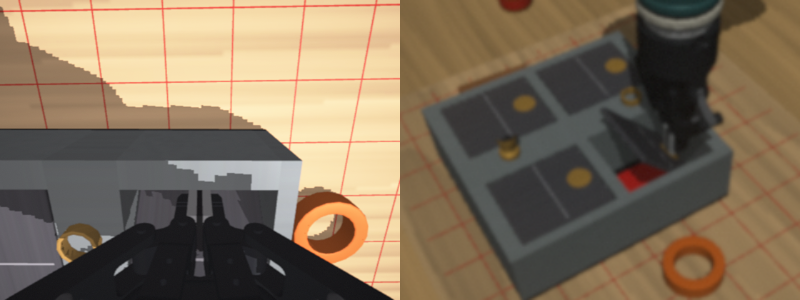

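The picture shows flap a tilted fully open (around (635,150) in the right panel), with the well's red interior visible. The ring and collet haven't moved. The force climbed to 25 N with no further travel, so the flap is at its stop. I'll retreat straight up.

```bash
python3 -m handwheel '[[[0.001,0,-0.006],[0,0,0]],[[0.002,0,-0.03],[0,0,0]],[[0.002,0,-0.08],[0,0,0]],[[0.002,0,-0.13],[0,0,0]],[[0.05,0.05,-0.17],[0,0,0]],[[0.10,0.10,-0.17],[0,0,0]],[[0.10,0.13,-0.17],[0,0,0]],[[0.10,0.13,-0.17],[0,0,0]]]'
python3 - <<'E'
from h import *
from bench import *
c=read_camera("top");p=cv2.resize(c["pixels"][120:260,230:430],(560,392))
T=c["camera_from_world"]
w=read_camera("scene");q=cv2.resize(w["pixels"][110:290,130:370],(560,392))
cv2.imwrite("pics/f.png",cv2.resize(np.hstack([p,q]),(800,280))[:,:,::-1])
# flap depth: points in top view over flap a, in box coords relative to axle
for c in (c,w):
  T=c["camera_from_world"];K=np.array(c["intrinsics"]);v,u=np.mgrid[0:420,0:560];z=c["depth"]
  P=np.stack([(u-K[0,2])/K[0,0]*z,(v-K[1,2])/K[1,1]*z,z],-1).reshape(-1,3)
  W=(P-T[:3,3])@T[:3,:3]
  x,y,h=W.T
  m=(abs(y+25.5)<25)&(abs(x-564)<45)&(z.ravel()>0)
  for a in range(520,610,8):
    k=m&(abs(x-a)<4)
    if k.sum()>3:print(a,k.sum(),np.percentile(h[k],[10,50,90]).round(1))
E
```

```text
t: 6.12
tool_pos: [433.3, 108.2, 217.5]
tool_rot: [3.141, 0.0, 3.131]
wrist_force: [0.8, -0.2, 0.2]
width: -0.3
gripper_force: 0.0
520 44 [2.8 5.6 7.5]
528 91 [ 8.5 11.5 38. ]
536 91 [39.9 44.2 49.4]
544 93 [49.2 54.4 57.9]
552 75 [59.  63.  67.3]
560 89 [66.6 70.8 74.7]
568 95 [74.9 79.7 84.1]
576 100 [85.1 89.  93.5]
584 109 [ 93.5  98.2 103.9]
592 107 [103.3 108.2 112.4]
600 37 [107.8 110.5 113.4]
608 10 [3.8 6.6 9.2]
528 13 [37.1 38.1 40.4]
536 35 [42.1 45.8 49.1]
544 60 [ 8.8 53.1 57.4]
552 79 [ 8.7 58.6 65.1]
560 84 [ 8.4 68.  75. ]
568 85 [ 8.8 77.5 83.6]
576 86 [ 8.1 85.8 93. ]
584 88 [  8.4  95.1 101.6]
592 84 [ 10.9 108.6 110.6]
600 46 [106.7 108.2 109.7]
```

View pics/f.png

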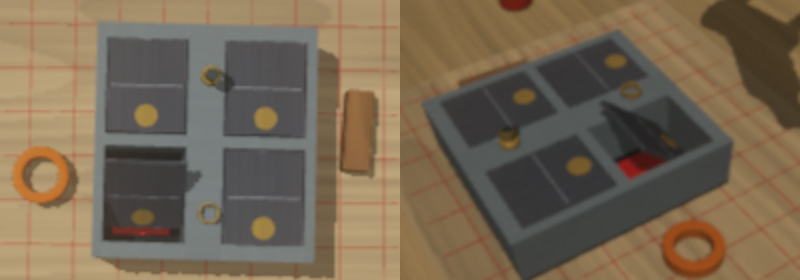

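The picture shows flap a standing open at (145,195) with the arm clear. The ring (208,213), collet (212,75), tape and block are all still in place. The measured slope is 64/56, or 0.85 rad, which is the stop.

```bash
python3 -c "
from bench import *
print(sign_off())"
```

```text
the job is handed in; nothing more can be done
None
```

Flap a (near the robot, left) was the unbolted one; it gave on the first press, so I didn't press the other three. It now stands open at its stop (about 0.85 rad), the arm is clear, nothing else moved, and the job is handed in.

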